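# Shut the brake-pad bonding jig, pin it and keep it pressed

## Robot

A 6-joint arm with a two-finger parallel gripper is mounted at the origin on the work surface. World frame = base frame: x ahead of the robot, y to its left, z up, the work surface at z = 0. Lengths are in mm, angles in degrees, forces in N, time in s.
With the tool pointing down it reaches from about 250 to 775 mm from the base axis. Payload 4 kg.
Tool frame: the origin (TCP) lies at the very end of the fingers, on their centre line; the grasp point (between the pads) lies 19 mm behind it; y points along the fingers, z is the direction in which the jaws open and shut, and the axes are right-handed (so a half turn about y gives the same grasp; the last joint's range is limited). The gripper opens to 85 mm and grips with 20 to 120 N. Pads are 22 mm wide; open, the fingers measure 114 mm over their backs; the gripper's body (76 mm by 85 mm) begins 54 mm behind the grasp point. The pads swing forward as they close: fully open they stand 13 mm farther back than shut.
Start: joints at [-80.678, 4.996, 78.535, -0, 96.463, -5.907], TCP at [144.471, -530.703, 231.341] pointing down, gripper open.
Joint ranges: [-177.83, 177.83], [-43.37, 116.18], [15.69, 146.23], [-61.86, 241.86], [9.47, 152.12], [-147.06, 147.06]. Speed limits (degrees/s): [159.86, 159.86, 180, 180, 180, 180].

## Interface

Orientations are given as a 3x3 rotation matrix whose columns are the frame's x, y, z axes.
In Python, from rig import manip gives the robot as it stands.
- The arm moves only by the tool move_arm, never from a script. Its argument "steps" is a list of rows, each a list of 5 numbers: the opening, from 0 (shut) to 1 (fully open), then the shift along the tool's x, y, z in m, then the turn about the tool's y in rad. In form: [[fingers, x, y, z, spin], ...]. A call has 1 to 12 rows; each row is the pose to reach, as a shift and turn from the pose measured when the call began, along the tool's axes at that moment; what a row does not reach only later rows make up. A row lasts 1/10 s, in which the tool goes at most 50 mm and 8.59 degrees, less where a joint would pass 70% of its speed; a pose out of reach is approached as far as the arm can. A call with a gripper value outside its range is refused whole. The fingers move at their own pace and stop on an object; "squeeze" is the grip in N (left out, the last holds). Time passes only in rows, so rows that repeat a pose let the fingers close. It gives the time, the measured TCP pose, the force and the opening at its end, in the units of the state.
- manip.state(): the state, without advancing time (a new reading comes with each control period).
- manip.camera(name): name is "scene" or "top" or "wrist"; returns (picture, depth): 384x512x3 uint8, red, green, blue; 384x512 float32, mm along the optical axis (not along the pixel's ray), 0 where there is no reading.
- manip.camera_info(name): a dict with "intrinsics" (3x3 intrinsics, pixels), "xyz" and "orientation" of the camera in the world; the wrist camera has in their place "mount" (4x4, takes a point from camera to tool coordinates, whose origin is the TCP and whose axes are the tool frame's). Camera axes: x right, y down, z forward; pixel columns grow to the right and rows downward; lengths in mm; the calibration is good to about 2 mm. A picture is of the moment at which its call begins: read the wrist's pose just before it. camera_info takes no time and is no camera call.
- manip.finish_job(): hands the job in, once; it reports no verdict.
The state is a dict: "t": time; "q": joint angles; "dq": joint speeds; "joint_efforts": joint torques, N m; "tool_pos": TCP position; "tcp_rot": TCP orientation; "contact_force": force on the tool from outside, world axes, zero at the start; "torque": the same for the moment, N m; "finger_gap": opening from 0.0 (shut) to 1.0 (fully open).
Only numpy, scipy, OpenCV 4.12 (cv2) and the standard library are available. Lean on these libraries where they do the work, as an engineer would, in place of code of your own. Each camera call takes 0.05 s, during which the arm holds its last target.

## Task

The brake pad in the clamshell jig needs to be pressed flat: swing the jig's upper half down over it, then take the pin with the plain round knob from the wooden stand and push it down through the holes in both noses until its collar sits on the upper half. Press down on that pin so that the sprung jig shuts completely, and finish while holding it so, with the gripper still bearing down on the pin (do not let go); leave the other pins and the things on the bench where they are.

Things in the scene. Friction and masses are not known exactly. Their poses are not given: they have to be found in the camera images.
- jig: aluminium clamshell jig, screwed to the bench. Origin: centre of its underside; z up, x from its nose (robot side) to its hinge (far side), y along the hinge. Lower half 50 mm high: body x -30..+86 mm, 120 mm wide; nose x -80..-30 mm, 60 mm wide, with the upright pin hole. A pocket (47 x 73 mm, over the origin) holds the brake pad on a sprung bed.
- jig_hole (a point): centre of the mouth of the 14 mm pin hole in the nose of the lower half, on its top face (50 mm above the bench, at jig x -55 mm). The hole goes straight down 50 mm, to the bench.
- hinge_line (a point): middle of the hinge axis (parallel to the jig's y), at jig x +80 mm, 50 mm above the bench; axes as the jig's
- lid (a joint): angle of the upper half (rad): 0 shut flat on the lower half, 1.57 upright, stop at 1.8. Starts at 1.25 to 1.65, held by hinge friction (0.1 N m); below about 1.15 it sinks by its own weight (350 g) and rests ajar at about 0.09 on the sprung pad. From there about 5 to 6 N at the nose shuts it; let go, it springs ajar again.
- lid_hole (a point): centre of the 14 mm through hole in the upper half's nose, on its outer face, 135 mm from the hinge axis. z axis: the plate's outward normal (up when shut). The upper half is a plate 12 mm thick: 110 mm long from the hinge at 120 mm width, then a nose to 160 mm at 60 mm width. Shut, its top is 62 mm above the bench; shut or ajar the two holes line up within 1.5 mm and the pin passes.
- pad_center (a point): centre of the brake pad in the jig's pocket: a loose block 44 x 70 x 16 mm, steel back down and black lining up, whose top stands 5 mm proud of the lower half on a sprung bed (about 7 N at first, 15 N when pressed flush)
- stand: fixed wooden stand, 70 x 210 x 55 mm high, three holes in a row along its y axis, 65 mm apart, each with a steel pin in it, in any order. Origin: centre of its underside
- pin_head (a point): middle of the knob of the locating pin, steel, 80 to 170 g: the one with the plain round knob. Knob 22 mm across, 36 mm high, this point half-way up; below the knob a collar 26 mm across and 6 mm thick, which rests on the stand or, later, on the upper half; below that a straight shank 10 mm across and 48 mm long with a tapered tip. z axis along the pin, upwards. Origin 72 mm above the tip.
- pin_tip (a point): the lower tip of the locating pin; z axis along the pin, upwards
- square_pin_head (a point): middle of the head of another pin in the stand (square head 26 x 26 x 36 mm, shank 36 mm); not for this job, leave it
- tee_pin_head (a point): middle of the crossbar of another pin in the stand (T-shaped handle 54 mm wide, shank 36 mm); not for this job, leave it
- wrench_mid (a point): steel wrench lying on the bench; leave it
- mug_mid (a point): mug, 90 mm high; leave it
- tape_mid (a point): roll of tape, 90 mm across, 22 mm high; leave it
- driver_mid (a point): screwdriver lying on the bench; leave it
- jar_mid (a point): small jar, 60 mm across, 75 mm high; leave it
- flask_mid (a point): plastic bottle, 160 mm high; leave it
Mind the look-alikes: they are no part of the job. Leave any green, pink or purple look-alike of the part that bears pin_head alone.

How it is judged:
By the outcome, as a careful person would: the job done as asked, in the order asked, and still so for the second after the job is handed in, while the arm keeps its last pose, push and grip.
It also fails if it takes over 54 s, if anything falls off the work surface, if the arm or the gripper's body presses on something with over 40 N, if the wrist force passes 120 N, or if a joint passes its speed limit or range.

## Working session

There is one attempt and no reset: what is moved stays moved. The work goes in short steps, Python scripts to look and compute and a tool call to move; the robot and the scene stay as the last step left them, time stands still between calls to the robot, and variables do not carry over. Pictures are saved under pics/ and viewed, and the job is handed in when it is done.

Besides the shell and the picture viewer there is one more tool, called as name(argument=value, ...) on one line, values as JSON. move_arm: Moves the arm, as the interface text tells. Its arguments: {"type":"object","properties":{"steps":{"type":"array","items":{"type":"array","items":{"type":"number"}}},"squeeze":{"type":"number"}},"required":["steps"]}

```bash
mkdir -p pics; ls; python3 - <<'E'
from rig import manip
import cv2,numpy as np
s=manip.state();print({k:np.round(v,3).tolist() for k,v in s.items()})
for n in("scene","top"):
    im,d=manip.camera(n);cv2.imwrite(f"pics/{n}0.png",im[:,:,::-1]);np.savez(f"{n}0.npz",im=im,d=d)
    print(n,manip.camera_info(n))
print(manip.camera_info("wrist"))
E
```

```text
pics
{'t': 0.0, 'q': [-80.679, 5.042, 78.627, 0.0, 96.463, -5.907], 'dq': [0.048, -0.053, -0.006, 0.055, 0.017, 0.012], 'joint_efforts': [0.0, -35.187, -31.327, -0.0, 0.011, -0.0], 'tool_pos': [144.38, -530.182, 230.096], 'tcp_rot': [[-0.965, -0.0, 0.263], [-0.263, 0.002, -0.965], [-0.0, -1.0, -0.002]], 'contact_force': [0.289, 0.16, -0.634], 'torque': [-0.038, 0.021, -0.001], 'finger_gap': 1.001}
scene {'intrinsics': array([[394.66988305,   0.        , 256.76159069],
       [  0.        , 394.66988305, 191.44122644],
       [  0.        ,   0.        ,   1.        ]]), 'xyz': array([1057.23124235,  552.79013004,  584.3568781 ]), 'orientation': array([[-0.71541148,  0.37951007, -0.58665026],
       [ 0.69869269,  0.38393502, -0.6036741 ],
       [-0.00386483, -0.84176363, -0.53983243]])}
top {'intrinsics': array([[398.27165786,   0.        , 260.04578432],
       [  0.        , 398.27165786, 189.92690362],
       [  0.        ,   0.        ,   1.        ]]), 'xyz': array([361.03845933,   2.9558599 , 999.27483807]), 'orientation': array([[ 0.02510315, -0.98495649,  0.17096941],
       [-0.99966805, -0.02572487, -0.00142165],
       [ 0.00579843, -0.17087696, -0.98527531]])}
{'intrinsics': array([[306.22276752,   0.        , 255.48042143],
       [  0.        , 306.22276752, 197.05673728],
       [  0.        ,   0.        ,   1.        ]]), 'mount': array([[ 4.62749488e-04,  9.59351166e-01,  2.82214682e-01,
        -7.12106702e+01],
       [ 2.75740688e-04, -2.82214823e-01,  9.59351196e-01,
        -1.42854030e+02],
       [ 9.99999855e-01, -3.66121204e-04, -3.95126915e-04,
         2.14886877e-01],
       [ 0.00000000e+00,  0.00000000e+00,  0.00000000e+00,
         1.00000000e+00]])}
```

View pics/scene0.png

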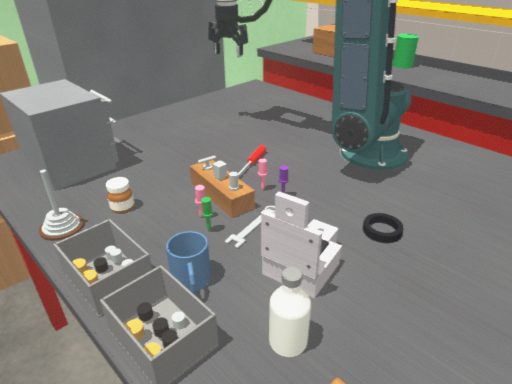

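View pics/top0.png

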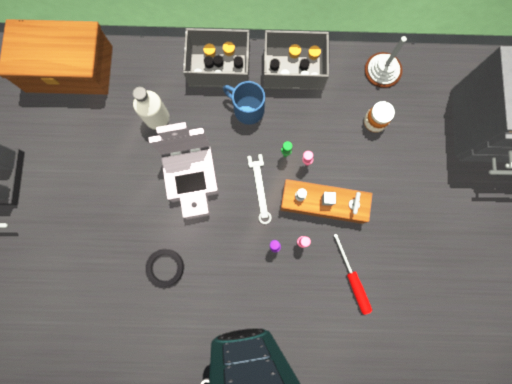

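The top view shows the jig at about (190,180) with its lid up behind it, at about (175,140). The stand is at about (327,201).

Things that could be taken for the pin (top-view pixels):
- Steel round knob in the stand (301,195)
- Square head (330,198)
- Tee (355,203)
- Pink pins (308,158) and (304,242)
- Green pin (287,147)
- Purple pin (275,246)

I choose (301,195), which is (234,180) in the scene view, and will check it in a crop.

```bash
cat > h.py <<'E'
import numpy as np,cv2
from rig import manip
def cloud(n,d):
    i=manip.camera_info(n);K=i["intrinsics"];v,u=np.mgrid[:384,:512]
    c=np.stack([(u-K[0,2])/K[0,0]*d,(v-K[1,2])/K[1,1]*d,d],-1)
    return c@i["orientation"].T+i["xyz"]
def load(n):
    z=np.load(n+"0.npz");return z["im"],z["d"]
def wcloud(d,s):
    i=manip.camera_info("wrist");K=i["intrinsics"];M=i["mount"];v,u=np.mgrid[:384,:512]
    c=np.stack([(u-K[0,2])/K[0,0]*d,(v-K[1,2])/K[1,1]*d,d],-1)
    t=c@M[:3,:3].T+M[:3,3]
    return t@np.array(s["tcp_rot"]).T+s["tool_pos"]
E
python3 - <<'E'
from h import *
im,d=load("top");P=cloud("top",d)
is_,ds=load("scene");Q=cloud("scene",ds)
a=cv2.resize(im[100:260,140:380],None,fx=3,fy=3,interpolation=2)[:,:,::-1]
b=cv2.resize(is_[140:300,180:350],None,fx=3.5,fy=3.5,interpolation=2)[:,:,::-1]
cv2.imwrite("pics/ct.png",a);cv2.imwrite("pics/cs.png",b)
np.set_printoptions(suppress=True,precision=1)
print("bench z",P[300,100],P[230,230])
for n,(r,c) in dict(knob=(195,301),sq=(198,330),tee=(203,355),nose=(211,194),bodyL=(195,170),bodyR=(185,212),lid=(158,187),pad=(183,190),tape=(268,149),mug=(85,248)).items(): print(n,P[r,c])
# stand top by orange colour & height
hsv=cv2.cvtColor(im,cv2.COLOR_RGB2HSV)
m=(hsv[...,0]<20)&(hsv[...,1]>130)&(P[...,2]>45)&(P[...,2]<65)
m[:,:270]=0;m[:,380:]=0;m[:170]=0;m[230:]=0
pts=P[m];print("stand",cv2.minAreaRect(pts[:,:2].astype(np.float32)),np.median(pts[:,2]))
k=(P[...,2]>75)&(P[...,0]>300)
k[:,:285]=0;k[:,372:]=0;k[:175]=0;k[:225]*=1;k[225:]=0
nn,l,st,ce=cv2.connectedComponentsWithStats(k.astype(np.uint8))
for j in range(1,nn): print("head",ce[j],st[j],P[l==j].mean(0),P[l==j].max(0),P[l==j].min(0))
# jig top faces
g=np.zeros_like(k);g[140:225,155:225]=1
w=g&(abs(P[...,2]-50)<4)
print("jig top",cv2.minAreaRect(P[w][:,:2].astype(np.float32)),np.median(P[w][:,2]))
n=w&(np.mgrid[:384,:512][0]>197);print("nose pts",P[n].mean(0),P[n].min(0),P[n].max(0))
E
```

```text
bench z [253.5 382.6   0.2] [430.8  74.1  -0.3]
knob [508.1 -92.5  97.8]
sq [ 502.6 -158.7   99.6]
tee [ 494.8 -219.5   84.3]
nose [470.6 158.6  48.7]
bodyL [507.3 217.7  52.5]
bodyR [534.9 118.3  49.8]
lid [599.9 182.1  52.3]
pad [537.6 171.   54.3]
tape [333.1 264.2  20.2]
mug [784.2  38.   73.2]
stand ((504.86004638671875, -158.98580932617188), (209.4298095703125, 69.3853530883789), 82.17166900634766) 55.819919935715575Traceback (most recent call last):
  File "<stdin>", line 16, in <module>
numpy._core._exceptions._UFuncOutputCastingError: Cannot cast ufunc 'multiply' output from dtype('int64') to dtype('bool') with casting rule 'same_kind'
```

View pics/ct.png

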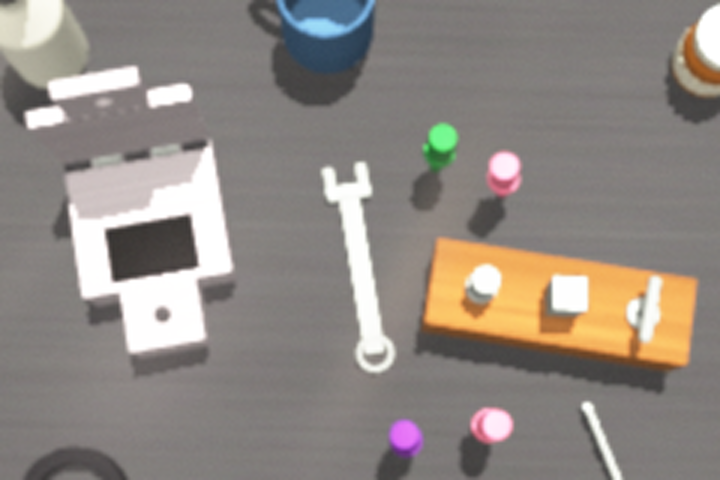

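View pics/cs.png

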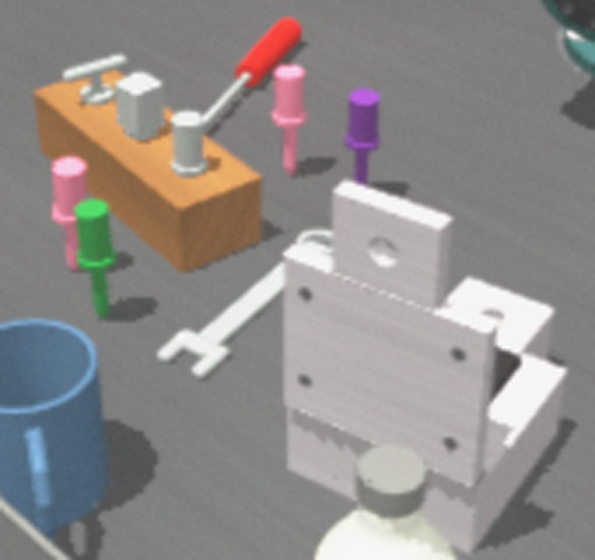

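The crops confirm the choice: a plain steel round knob with a round collar stands at the left end of the stand, crop (484,285). The jig's nose hole is at crop (163,313). Next I take the precise numbers.

```bash
python3 - <<'E'
from h import *
np.set_printoptions(suppress=True,precision=1)
im,d=load("top");P=cloud("top",d)
i=manip.camera_info("top")
def ray(u,v,z):
    K=i["intrinsics"];r=i["orientation"]@np.array([(u-K[0,2])/K[0,0],(v-K[1,2])/K[1,1],1]);return i["xyz"]+r*(z-i["xyz"][2])/r[2]
print("hole",ray(194.0,204.0,50))
k=(P[...,2]>92)&(P[...,2]<120);k[:,:285]=0;k[:,372:]=0;k[:175]=0;k[225:]=0
nn,l,st,ce=cv2.connectedComponentsWithStats(k.astype(np.uint8))
for j in range(1,nn): print("head",ce[j],st[j],P[l==j].mean(0),P[l==j].max(0),P[l==j].min(0))
R=np.mgrid[:384,:512][0]
g=np.zeros_like(k);g[130:225,155:225]=1
n=g&(R>199)&(abs(P[...,2]-50)<4)
print("nose",cv2.minAreaRect(P[n][:,:2].astype(np.float32)))
is_,ds=load("scene");Q=cloud("scene",ds)
# lid outer face from the scene view
m=np.zeros((384,512),bool);m[228:258,270:310]=1
p=Q[m];c=p.mean(0);u,s,vt=np.linalg.svd(p-c,full_matrices=False);print("lid normal",vt[2],c,s)
for (cx,cy) in [(385,250),(393,185),(345,183),(450,220),(288,255),(495,325)]:
    print(Q[int(cy/3.5+140),int(cx/3.5+180)])
# all lid pts
m=(Q[...,2]>70)&(Q[...,0]>500)&(Q[...,0]<680)&(Q[...,1]>100)&(Q[...,1]<260)
print(Q[m].min(0),Q[m].max(0))
m=(P[...,2]>70)&(P[...,0]>500)&(P[...,0]<660)&(P[...,1]>100)&(P[...,1]<260)
print(P[m].min(0),P[m].max(0))
E
```

```text
hole [487.3 159.3  50. ]
head [302.1 192.4] [298 188   9  10  70] [514.2 -94.9  97.9] [524.7 -85.4 103.5] [ 504.2 -104.3   92.4]
head [329.8 197.1] [324 191  12  13 126] [ 505.  -158.7   97.7] [ 519.1 -145.9  102.5] [ 492.2 -171.2   92. ]
nose ((482.5369567871094, 157.80392456054688), (40.52756118774414, 60.118282318115234), 12.141870498657227)
lid normal [ 0.6  0.4 -0.7] [629.7 196.8 118.8] [1787.2  688.9  519.4]
[620.9 187.5 180.2]
[356.9 -29.8   1.1]
[626.5 162.8 211.2]
[612.5 218.8 210.4]
[638.2 135.2 159.9]
[608.5 248.4 160.7]
[605.1 132.8  70. ] [642.6 251.2 211.5]
[606.7 128.4  70.2] [642.4 247.2 214.9]
```

```bash
python3 - <<'E'
from h import *
np.set_printoptions(suppress=True,precision=3)
im,d=load("top");P=cloud("top",d)
is_,ds=load("scene");Q=cloud("scene",ds)
m=(Q[...,2]>75)&(Q[...,2]<215)&(Q[...,0]>590)&(Q[...,0]<660)&(Q[...,1]>125)&(Q[...,1]<255)
p=Q[m]
for _ in range(4):
    c=p.mean(0);vt=np.linalg.svd(p-c,full_matrices=False)[2];n=vt[2];n*=np.sign(n[0])
    q=Q[m];p=q[abs((q-c)@n)<3]
print("outer face n",n,"c",c,len(p),m.sum(),"yaw",np.degrees(np.arctan2(n[1],n[0])),"tilt",n[2])
# nose top of lid
t=Q[m&(Q[...,2]>208)];print("top strip",t.mean(0),t.min(0),t.max(0))
h=np.array([620,187.6,50]);
# lower jig: nose side edges via top
w=(abs(P[...,2]-50)<3);w[:199]=0;w[222:]=0;w[:,:170]=0;w[:,220:]=0
cnt=max(cv2.findContours(w.astype(np.uint8),0,2)[0],key=cv2.contourArea)
print("nose rect px",cv2.minAreaRect(cnt),[np.round(P[int(b),int(a)],1) for a,b in cv2.boxPoints(cv2.minAreaRect(cnt))])
for nm,(a,b,c2,d2,z) in dict(bottle=(85,135,130,172,60),pinkfar=(148,175,298,320,60),mug=(75,125,225,270,60),green=(138,165,278,296,50)).items():
    s=P[a:b,c2:d2].reshape(-1,3);s=s[s[:,2]>z];print(nm,s.mean(0),s.min(0),s.max(0))
g=cv2.cvtColor(im,cv2.COLOR_RGB2GRAY)
print(g[198:211,187:202])
E
```

```text
outer face n [0.979 0.206 0.001] c [628.023 194.49  136.747] 2871 3205 yaw 11.869334855585247 tilt 0.0012922531119879874
top strip [623.999 191.568 209.969] [612.034 161.086 208.006] [635.573 221.579 211.525]
nose rect px ((194.37838745117188, 205.770263671875), (17.755088806152344, 25.153043746948242), 80.53767395019531) [array([504. , 201.1,  12.9]), array([512.6, 134.4,  48. ]), array([469.2, 125.2,  47.1]), array([462.8, 193.5,   0.5])]
bottle [693.984 256.1   136.701] [361.038   2.956  60.208] [750.21  305.956 999.275]
pinkfar [ 601.062 -107.742   95.847] [ 361.038 -120.103   60.718] [615.286   2.956 999.275]
mug [752.956  39.937  91.488] [361.038 -13.631  60.084] [813.12   96.76  999.275]
green [619.986 -59.114  94.879] [361.038 -71.939  52.071] [638.758   2.956 999.275]
[[254 254 254 254 254 254 254 254 254 254 254 254 254 254 254]
 [254 254 254 254 254 254 254 254 254 254 254 254 254 254 255]
 [254 254 254 254 254 254 254 254 254 254 254 255 255 255 255]
 [254 254 254 254 254 252 249 248 252 254 254 255 255 255 255]
 [254 254 254 254 251 229 196 190 221 248 254 254 255 255 255]
 [254 254 254 253 239 168 141 140 160 216 251 254 255 255 255]
 [254 254 254 253 221 142 127 129 134 181 248 254 255 255 255]
 [254 254 254 253 225 143 126 123 125 185 248 254 254 254 254]
 [254 254 254 253 242 183 140 132 156 231 253 254 254 254 254]
 [254 254 254 254 253 241 222 216 234 251 254 254 254 254 254]
 [254 254 254 254 254 253 252 252 253 254 254 254 254 254 254]
 [254 254 254 254 254 254 254 254 254 254 254 254 254 254 255]
 [254 254 254 254 254 254 254 254 254 254 254 254 255 255 255]]
```

move_arm(steps=[[0,-0.697,-0.02,-0.565,0],[0,-0.697,-0.02,-0.565,0],[0,-0.697,-0.02,-0.565,0],[0,-0.697,-0.02,-0.565,0],[0,-0.697,-0.02,-0.565,0],[0,-0.697,-0.02,-0.565,0],[0,-0.697,-0.02,-0.565,0],[0,-0.697,-0.02,-0.565,0],[0,-0.697,-0.02,-0.565,0],[0,-0.697,-0.02,-0.565,0],[0,-0.697,-0.02,-0.565,0],[0,-0.697,-0.02,-0.565,0]])

```text
t: 1.3
tool_pos: [495.3, -41.7, 244.5]
tcp_rot: [[-0.965, -0.001, 0.263], [-0.263, 0.002, -0.965], [0.0, -1.0, -0.002]]
contact_force: [-0.1, -0.7, 0.2]
finger_gap: 0.002
```

move_arm(steps=[[0,-0.23,-0.005,-0.186,0],[0,-0.23,-0.005,-0.186,0],[0,-0.23,-0.005,-0.186,0],[0,-0.23,-0.005,-0.186,0],[0,-0.23,-0.005,-0.186,0],[0,-0.23,-0.005,-0.186,0],[0,-0.23,-0.005,-0.186,0],[0,-0.23,-0.005,-0.186,0]])

```text
t: 2.1
tool_pos: [668.2, 199.0, 247.0]
tcp_rot: [[-0.964, -0.005, 0.264], [-0.264, 0.0, -0.964], [0.005, -1.0, -0.002]]
contact_force: [0.2, -0.6, 0.1]
finger_gap: -0.002
```

move_arm(steps=[[0,0,0.04,0,0],[0,0,0.069,0,0],[0,0,0.069,0,0],[0,0.015,0.069,0,0],[0,0.022,0.069,0,0],[0,0.03,0.069,0,0],[0,0.038,0.069,0,0],[0,0.046,0.069,0,0]])

```text
t: 2.9
tool_pos: [623.5, 186.7, 179.8]
tcp_rot: [[-0.964, -0.002, 0.264], [-0.264, 0.001, -0.964], [0.002, -1.0, -0.002]]
contact_force: [0.5, 0.0, 0.4]
finger_gap: 0.0
```

```bash
cat > snap.py <<'E'
import sys
from h import *
s=manip.state();n,o=sys.argv[1:3]
im,d=manip.camera(n);cv2.imwrite(f"pics/{o}.png",im[:,:,::-1]);np.savez(o+"0.npz",im=im,d=d,p=s["tool_pos"],R=s["tcp_rot"])
print(s["t"],np.round(s["tool_pos"],1),np.round(s["contact_force"],1),s["finger_gap"])
E
python3 snap.py scene a1
```

```text
2.9 [623.5 186.7 179.8] [0.5 0.  0.4] 0.0004234896342215733
```

View pics/a1.png

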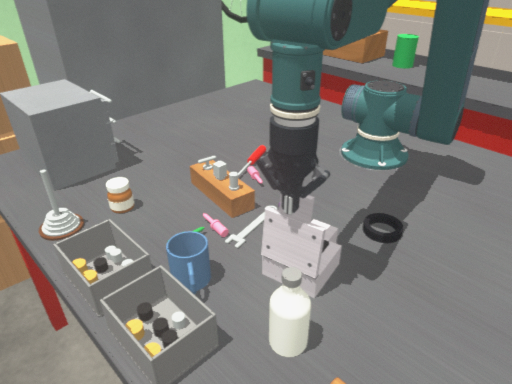

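The look-alike pins on the bench have tipped over. My TCP passed about 140 mm above them, so they fell without being touched, and I leave them. The finger is behind the lid nose at about (292,205). I keep pushing.

move_arm(steps=[[0,0.01,0,0,0],[0,0.02,0,0,0],[0,0.03,0,0,0],[0,0.04,0,0,0],[0,0.05,0,0,0],[0,0.058,0,0,0]])

```text
t: 3.55
tool_pos: [565.2, 170.9, 179.8]
tcp_rot: [[-0.964, -0.005, 0.264], [-0.264, 0.0, -0.964], [0.005, -1.0, -0.002]]
contact_force: [-0.2, -0.4, 0.5]
finger_gap: -0.003
```

```bash
python3 snap.py scene a2; python3 snap.py top a3
```

```text
3.55 [565.2 170.9 179.8] [-0.2 -0.4  0.5] -0.002701423387036277
3.6 [564.4 170.7 179.9] [-2.4 -0.1  0.2] 0.0030970633843121565
```

View pics/a2.png

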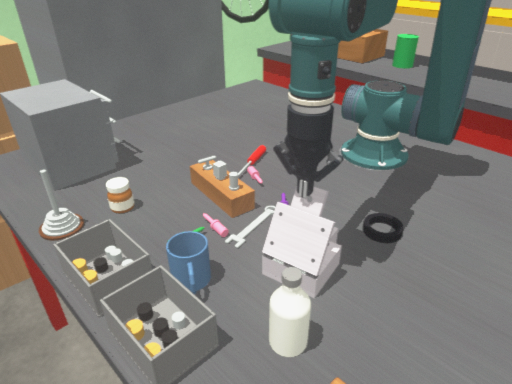

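View pics/a3.png

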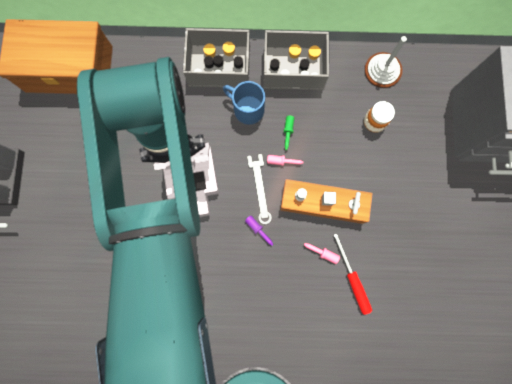

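The lid is now clearly tilted and the finger bears on its nose at scene (305,190). All four look-alikes lie on the bench, clear of the jig and stand. I continue the swing.

move_arm(steps=[[0,0.01,0.005,0,0],[0,0.02,0.01,0,0],[0,0.03,0.015,0,0],[0,0.04,0.02,0,0],[0,0.05,0.025,0,0],[0,0.05,0.025,0,0]])

```text
t: 4.25
tool_pos: [515.8, 157.5, 154.4]
tcp_rot: [[-0.964, -0.007, 0.264], [-0.264, -0.0, -0.964], [0.006, -1.0, -0.002]]
contact_force: [-0.8, 0.3, -0.2]
finger_gap: 0.001
```

```bash
python3 snap.py scene a4
```

```text
4.25 [515.8 157.5 154.4] [-0.8  0.3 -0.2] 0.0007884484535377841
```

View pics/a4.png

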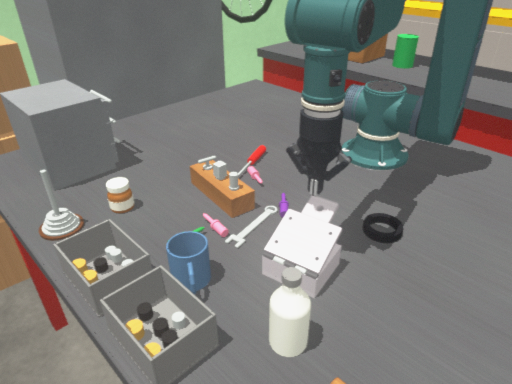

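```bash
python3 -c "
from h import *
s=manip.state();print(np.round(s['q'],1))"
```

```text
[10.9  5.5 86.7  0.1 88.1 85.6]
```

move_arm(steps=[[0.0,0,-0.04,0,0],[0.6,0.0686,-0.04,0.243,-1.169],[0.6,0.0686,-0.04,0.243,-1.169],[0.6,0.0686,-0.04,0.243,-1.169],[0.6,0.0686,-0.04,0.243,-1.169],[0.6,0.0686,-0.03,0.243,-1.169],[0.6,0.0686,-0.03,0.243,-1.169],[0.6,0.0686,-0.03,0.243,-1.169],[0.6,0.0686,-0.03,0.243,-1.169],[0.6,0.0686,-0.03,0.243,-1.169],[0.6,0.0686,-0.03,0.243,-1.169]])

```text
t: 5.4
tool_pos: [515.7, -95.3, 185.4]
tcp_rot: [[-0.134, -0.004, 0.991], [-0.991, -0.0, -0.134], [0.001, -1.0, -0.004]]
contact_force: [-0.4, -0.6, 0.1]
finger_gap: 0.6
```

```bash
python3 snap.py wrist w1;python3 snap.py top a5; python3 -c "
from h import *
s=manip.state();print(np.round(s['q'],1),np.round(s['tcp_rot'],3))"
```

```text
5.4 [515.7 -95.3 185.4] [-0.4 -0.6  0.1] 0.6002875545496708
5.45 [515.6 -95.1 185.3] [0.7 0.5 0.1] 0.5994548911121448
[-16.6   2.7  86.2  -0.1  91.3  -8.8] [[-0.135 -0.004  0.991]
 [-0.991  0.    -0.135]
 [ 0.001 -1.    -0.004]]
```

View pics/w1.png

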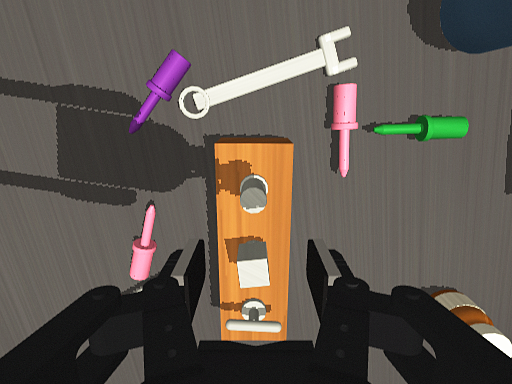

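View pics/a5.png

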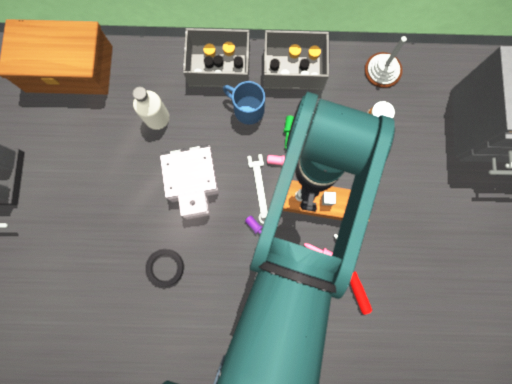

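The wrist view shows the round knob at (254,193), between the open fingers. The top view shows the lid down, with its nose at about (192,203).

```bash
python3 - <<'E'
from h import *
np.set_printoptions(suppress=True,precision=1)
z=np.load("w10.npz");W=wcloud(z["d"],dict(tcp_rot=z["R"],tool_pos=z["p"]))
m=np.zeros((384,512),bool);m[165:225,230:280]=1
k=W[m&(W[...,2]>90)];print("knob top",k.mean(0),k.min(0),k.max(0))
m[:]=0;m[225:300,225:280]=1
k=W[m&(W[...,2]>90)];print("sq top",k.mean(0),k.min(0),k.max(0))
z=np.load("a50.npz");P=cloud("top",z["d"]);g=cv2.cvtColor(z["im"],cv2.COLOR_RGB2GRAY)
b=z["im"][140:225,150:230];cv2.imwrite("pics/lid.png",cv2.resize(b,None,fx=7,fy=7,interpolation=2)[:,:,::-1])
print(g[190:208,182:202]);print(P[213,193],P[160,190],P[195,193])
s=manip.state();
E
```

```text
knob top [513.4 -92.2 101.5] [ 502.3 -105.3   90. ] [525.6 -24.6 328.2]
sq top [ 504.8 -153.9  102.1] [ 491.  -172.6   90. ] [525.6 -24.6 328.2]
[[254 254 254 254 254 254 255 255 255 255 255 255 255 255 255 255 255 254
  254 254]
 [254 254 254 255 255 255 255 255 255 255 255 255 254 253 253 254 254 254
  254 254]
 [254 254 254 255 255 255 254 254 254 254 255 254 254 253 253 254 254 254
  254 254]
 [254 254 253 254 254 254 254 254 254 254 254 254 254 254 254 254 254 255
  255 255]
 [254 254 253 254 254 254 254 254 254 254 254 254 255 255 255 255 255 255
  255 255]
 [254 254 254 254 254 255 254 255 255 255 255 255 255 255 255 255 255 255
  255 255]
 [254 255 255 255 255 255 255 255 255 255 255 255 255 255 255 255 255 255
  255 255]
 [255 255 255 255 255 255 255 255 255 255 255 255 255 255 255 255 255 255
  255 255]
 [255 255 255 255 255 255 255 255 254 254 254 254 254 255 254 254 255 254
  254 254]
 [255 255 255 255 255 255 255 254 254 253 251 251 253 254 254 254 254 254
  255 254]
 [255 255 255 254 254 254 254 253 246 228 210 218 239 253 254 254 255 255
  255 255]
 [254 254 254 254 254 254 254 247 211 183 182 181 204 246 254 255 255 255
  255 255]
 [254 254 254 254 254 254 253 238 182 176 171 162 175 237 253 254 254 254
  254 254]
 [254 255 255 255 255 254 254 242 194 172 150 146 171 239 253 254 254 254
  254 254]
 [255 255 255 254 254 254 254 249 223 192 148 157 210 250 254 254 254 254
  255 255]
 [254 254 254 254 254 254 254 253 249 233 204 227 249 254 254 255 254 254
  254 254]
 [254 254 254 254 254 254 254 254 254 253 251 253 254 254 254 254 254 254
  254 254]
 [254 254 254 254 254 254 254 254 254 254 254 254 254 254 254 254 254 254
  254 254]]
[463.4 157.3  69.4] [591.7 172.   66. ] [361.    3.  999.3]
```

View pics/lid.png

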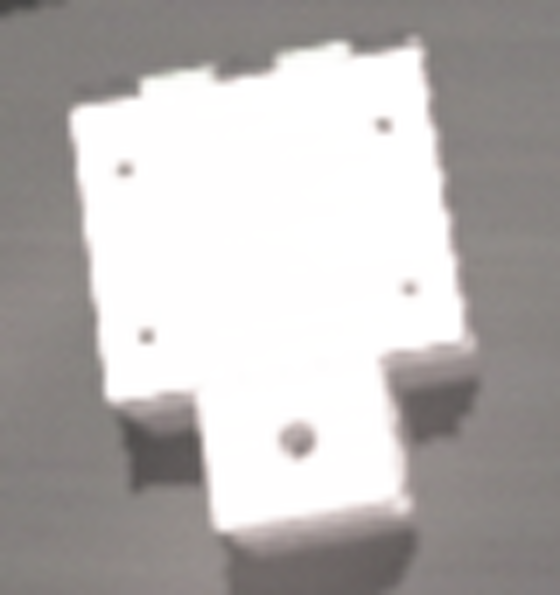

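```bash
python3 - <<'E'
from h import *
np.set_printoptions(suppress=True,precision=1)
z=np.load("w10.npz");W=wcloud(z["d"],dict(tcp_rot=z["R"],tool_pos=z["p"]))
for (a,b,c,d) in ((165,225,230,280),(225,300,225,280)):
    m=np.zeros((384,512),bool);m[a:b,c:d]=1
    k=W[m&(W[...,2]>93)&(W[...,2]<110)];print(np.median(k,0),k.min(0),k.max(0))
p=np.array([514,-95,65.])
print((p-z["p"])@z["R"])
E
```

```text
[513.1 -93.7  97.3] [ 502.3 -105.3   93.3] [523.7 -83.7  99.6]
[ 504.2 -157.6   97.3] [ 491.  -172.6   93.1] [ 517.3 -145.    99. ]
[ -0.1 120.4  -1.3]
```

Knob is at (513.3,-94.5). Descending to grasp.

move_arm(steps=[[0.6,-0.001,0.045,-0.002,0],[0.6,-0.001,0.09,-0.002,0],[0.6,-0.001,0.12,-0.002,0],[0.6,-0.001,0.12,-0.002,0],[0.2,-0.001,0.12,-0.002,0],[0.1,-0.001,0.12,-0.002,0],[0.1,-0.001,0.12,-0.002,0],[0.0,-0.001,0.12,-0.002,0],[0.0,-0.001,0.12,-0.002,0]], squeeze=90)

```text
t: 6.4
tool_pos: [515.1, -94.2, 68.4]
tcp_rot: [[-0.135, 0.001, 0.991], [-0.991, -0.001, -0.135], [0.001, -1.0, 0.001]]
contact_force: [-1.0, 1.0, 6.2]
finger_gap: 0.231
```

```bash
python3 snap.py scene a6;python3 snap.py wrist w2
```

```text
6.4 [515.1 -94.2  68.4] [-1.   1.   6.2] 0.23075303819693008
6.45 [515.1 -94.2  68.4] [-0.7  0.2  6.2] 0.22583827958072833
```

View pics/w2.png

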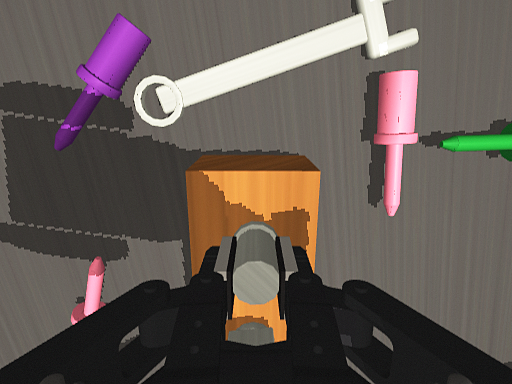

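The knob is between the pads, pixel (255,260), with the gap stopped at 0.23. I lift and carry it in the same orientation.

move_arm(steps=[[0,0,-0.03,0,0],[0,0,-0.07,0,0],[0,0,-0.11,0,0],[0,0,-0.13,0,0],[0,0,-0.13,0,0]], squeeze=110)

```text
t: 7.0
tool_pos: [517.1, -94.7, 203.4]
tcp_rot: [[-0.135, 0.011, 0.991], [-0.991, -0.004, -0.135], [0.003, -1.0, 0.011]]
contact_force: [0.5, -0.5, -1.7]
finger_gap: 0.225
```

```bash
python3 snap.py scene a7;python3 snap.py wrist w3; python3 - <<'E'
from h import *
np.set_printoptions(suppress=True,precision=3)
i=manip.camera_info("top")
def ray(u,v,z):
    K=i["intrinsics"];r=i["orientation"]@np.array([(u-K[0,2])/K[0,0],(v-K[1,2])/K[1,1],1]);return i["xyz"]+r*(z-i["xyz"][2])/r[2]
for n,(a,b,c,d,z) in dict(load=(198,212,187,201,50),a50=(197,208,186,197,74)).items():
    im=np.load("top0.npz" if n=="load" else "a50.npz")["im"];g=255.-cv2.cvtColor(im,cv2.COLOR_RGB2GRAY)[a:b,c:d];g[g<8]=0
    v,u=np.mgrid[a:b,c:d];u0,v0=(u*g).sum()/g.sum(),(v*g).sum()/g.sum();print(n,u0,v0,ray(u0,v0,z))
s=manip.state();print(s["t"],s["tool_pos"],s["contact_force"])
R=np.array(s["tcp_rot"]);print((np.array([488.3,160.7,s["tool_pos"][2]])-s["tool_pos"])@R)
E
```

```text
7.0 [517.1 -94.7 203.4] [ 0.5 -0.5 -1.7] 0.22533057101059623
7.05 [515.8 -94.3 200.3] [-0.   0.1 -2.1] 0.22001487113426818
load 193.6706910907577 204.4088259783514 [486.311 160.055  50.   ]
a50 192.12157721796277 202.473713033954 [487.617 159.953  74.   ]
7.1 [514.739 -93.989 197.982] [-0.269 -0.132 -2.241]
[-248.79    -0.422  -60.572]
```

View pics/a7.png

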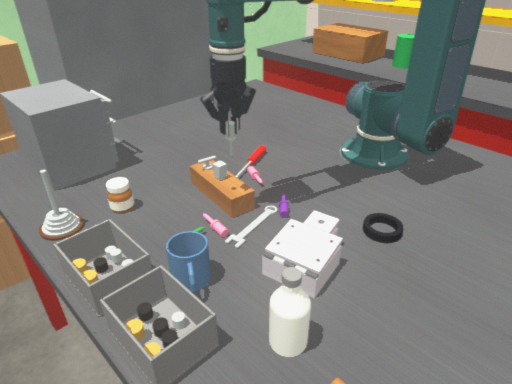

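View pics/w3.png

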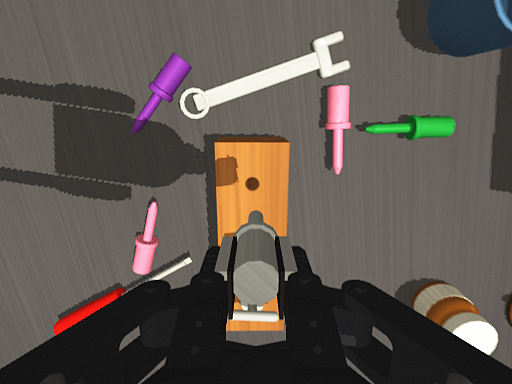

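move_arm(steps=[[0,-0.249,0,-0.061,0],[0,-0.249,0,-0.061,0],[0,-0.249,0,-0.061,0],[0,-0.249,0,-0.061,0],[0,-0.249,0,-0.061,0],[0,-0.249,0,-0.061,0],[0,-0.249,0.02,-0.061,0],[0,-0.249,0.03,-0.061,0],[0,-0.249,0.03,-0.061,0]])

```text
t: 8.0
tool_pos: [485.8, 159.8, 163.5]
tcp_rot: [[-0.136, -0.006, 0.991], [-0.991, -0.003, -0.136], [0.004, -1.0, -0.006]]
contact_force: [-1.1, 0.2, -1.1]
finger_gap: 0.222
```

```bash
python3 snap.py scene a8;python3 snap.py wrist w4; python3 - <<'E'
from h import *
a=np.load("a80.npz")["im"][100:280,250:400];cv2.imwrite("pics/a8c.png",cv2.resize(a,None,fx=3.3,fy=3.3,interpolation=2)[:,:,::-1])
E
```

```text
8.0 [485.8 159.8 163.5] [-1.1  0.2 -1.1] 0.2220902359318363
8.05 [486.8 159.9 165.2] [-0.2  0.5 -1.4] 0.22963962593238674
```

View pics/a8c.png

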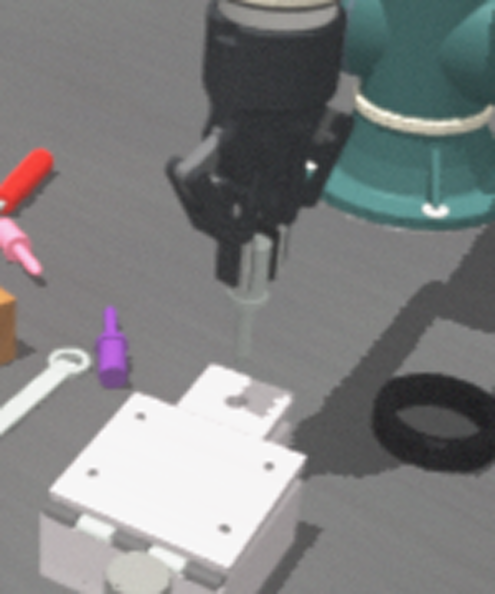

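View pics/w4.png

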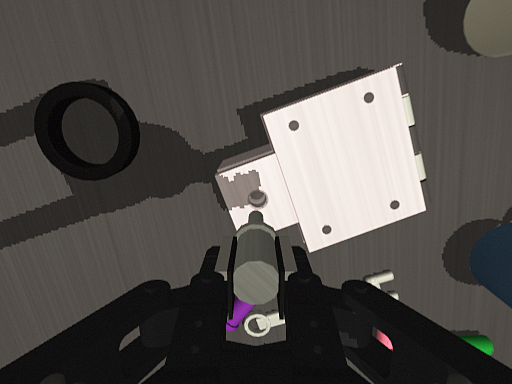

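```bash
python3 - <<'E'
from h import *
np.set_printoptions(suppress=True,precision=1)
z=np.load("w40.npz");i=manip.camera_info("wrist");K=i["intrinsics"];M=i["mount"]
def tr(u,v,y):
    r=M[:3,:3]@np.array([(u-K[0,2])/K[0,0],(v-K[1,2])/K[1,1],1]);o=M[:3,3];return o+r*(y-o[1])/r[1]
a=z["im"][165:290,205:305];cv2.imwrite("pics/w4c.png",cv2.resize(a,None,fx=5,fy=4.7,interpolation=2)[:,:,::-1])
R=z["R"];p=z["p"]
h=tr(258,198.5,p[2]-74);print("hole tool",h,"world",R@h+p)
print("tip tool",tr(257,214,61.4))
# knob top centre at tool y= 68.4-97
print("knob top",tr(255.5,282,68.4-97))
s=manip.state();print(s["tool_pos"])
E
```

```text
hole tool [-1.4 91.2  1.6] world [488.2 160.8  74. ]
tip tool [ 1.2 61.4  0.6]
knob top [ -0.2 -28.6  -0.4]
[487.6 160.  166.5]
```

View pics/w4c.png

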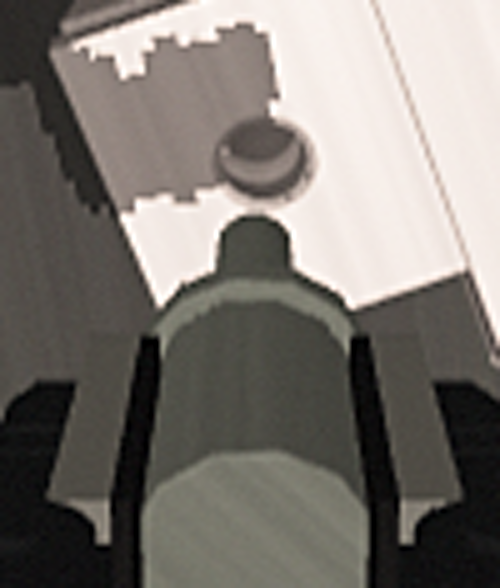

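Hole at (258,198.5) px, about 1 mm from where the pin will come down. Both estimates agree (488.2,160.8), so I correct and descend slowly.

move_arm(steps=[[0,-0.001,0.0,0.0005,0],[0,-0.001,0.015,0.0005,0],[0,-0.001,0.025,0.0005,0],[0,-0.001,0.03,0.0005,0],[0,-0.001,0.035,0.0005,0],[0,-0.001,0.04,0.0005,0],[0,-0.001,0.045,0.0005,0],[0,-0.001,0.045,0.0005,0]])

```text
t: 8.9
tool_pos: [487.7, 160.8, 120.7]
tcp_rot: [[-0.136, -0.002, 0.991], [-0.991, -0.002, -0.136], [0.003, -1.0, -0.002]]
contact_force: [0.6, -0.7, -1.7]
finger_gap: 0.226
```

```bash
python3 snap.py scene a9; python3 - <<'E'
from h import *
a=np.load("a90.npz")["im"][100:280,250:400];cv2.imwrite("pics/a9c.png",cv2.resize(a,None,fx=3.3,fy=3.3,interpolation=2)[:,:,::-1])
s=manip.state();print(s["tool_pos"],s["contact_force"])
E
```

```text
8.9 [487.7 160.8 120.7] [ 0.6 -0.7 -1.7] 0.22618511317143958
[487.9933403  160.81907655 121.15684812] [ 0.69418755  1.55038783 -2.09826705]
```

View pics/a9c.png

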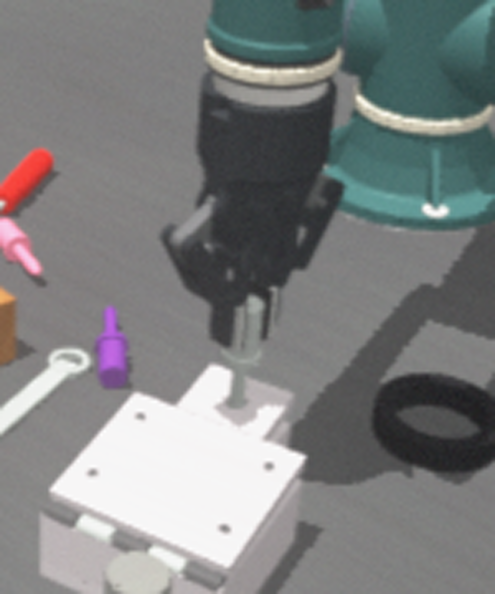

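The tip is in the lid hole at crop (237,400), with no contact force. I continue down to the collar.

move_arm(steps=[[0,0,0.005,0,0],[0,0,0.01,0,0],[0,0,0.015,0,0],[0,0,0.02,0,0],[0,0,0.025,0,0],[0,0,0.028,0,0],[0,0,0.028,0,0]])

```text
t: 9.65
tool_pos: [487.5, 160.7, 92.4]
tcp_rot: [[-0.136, -0.003, 0.991], [-0.991, -0.003, -0.136], [0.003, -1.0, -0.003]]
contact_force: [-0.1, -0.3, -1.1]
finger_gap: 0.224
```

move_arm(steps=[[0,0,0.004,0,0],[0,0,0.008,0,0],[0,0,0.012,0,0],[0,0,0.015,0,0],[0,0,0.018,0,0],[0,0,0.018,0,0],[0,0,0.018,0,0]])

```text
t: 10.35
tool_pos: [487.3, 160.6, 75.5]
tcp_rot: [[-0.136, -0.003, 0.991], [-0.991, -0.003, -0.136], [0.003, -1.0, -0.003]]
contact_force: [-4.8, -1.7, 7.4]
finger_gap: 0.227
```

```bash
python3 snap.py scene a10; python3 - <<'E'
from h import *
a=np.load("a100.npz")["im"][100:280,250:400];cv2.imwrite("pics/a10c.png",cv2.resize(a,None,fx=3.3,fy=3.3,interpolation=2)[:,:,::-1])
s=manip.state();print(s["tool_pos"],s["contact_force"])
E
```

```text
10.35 [487.3 160.6  75.5] [-4.8 -1.7  7.4] 0.2267695179771059
[487.25537715 160.609739    75.47776461] [-4.95920544 -1.66655693  7.48569637]
```

View pics/a10c.png

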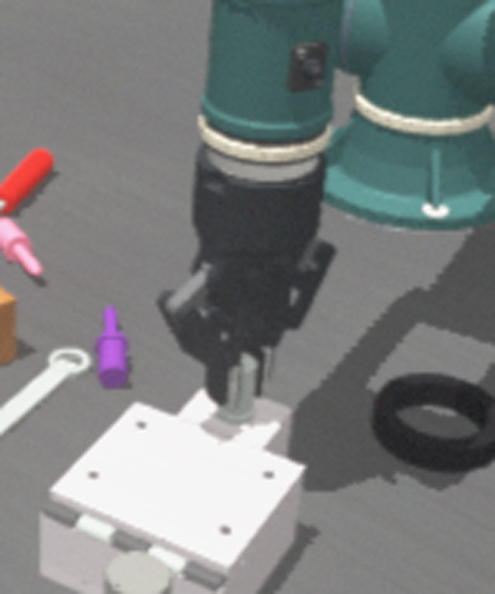

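move_arm(steps=[[0,0,0.002,-0.0005,0],[0,0,0.004,-0.001,0],[0,0,0.004,-0.001,0]])

```text
t: 10.7
tool_pos: [487.3, 160.6, 75.4]
tcp_rot: [[-0.136, 0.0, 0.991], [-0.991, -0.003, -0.136], [0.003, -1.0, 0.001]]
contact_force: [-8.8, -2.4, 17.5]
finger_gap: 0.226
```

move_arm(steps=[[0,0,0.003,0,0],[0,0,0.006,0,0],[0,0,0.006,0,0],[0,0,0.006,0,0],[0,0,0.006,0,0]])

```text
t: 11.2
tool_pos: [487.3, 160.7, 75.2]
tcp_rot: [[-0.136, 0.002, 0.991], [-0.991, -0.003, -0.136], [0.003, -1.0, 0.002]]
contact_force: [-13.6, -4.4, 27.2]
finger_gap: 0.227
```

```bash
python3 snap.py scene b1; python3 snap.py wrist b2; python3 - <<'E'
from h import *
np.set_printoptions(suppress=True,precision=3)
z=np.load("b10.npz");Q=cloud("scene",z["d"])
a=z["im"][180:290,250:360];cv2.imwrite("pics/b1c.png",cv2.resize(a,None,fx=5,fy=5,interpolation=2)[:,:,::-1])
jx=np.array([.979,.206,0]);o=np.array([487,160,0])+55*jx;jy=np.array([-.206,.979,0])
X=(Q-o)@jx;Y=(Q-o)@jy;Z=Q[...,2]
for nm,ZZ,XX,YY in (("shut",Z,X,Y),):
    m=(ZZ>55)&(ZZ<85)&(XX>-28)&(XX<72)&(abs(YY)<55)
    A=np.c_[XX[m],YY[m],np.ones(m.sum())];f=np.linalg.lstsq(A,ZZ[m],rcond=None)[0];print("slope",f,m.sum())
z=np.load("a80.npz");Q=cloud("scene",z["d"]);X=(Q-o)@jx;Y=(Q-o)@jy;Z=Q[...,2]
m=(Z>55)&(Z<85)&(X>-28)&(X<72)&(abs(Y)<55)
print("ajar",np.linalg.lstsq(np.c_[X[m],Y[m],np.ones(m.sum())],Z[m],rcond=None)[0])
s=manip.state();print(s["t"],s["tool_pos"],s["contact_force"],s["torque"],s["finger_gap"])
E
```

```text
11.2 [487.3 160.7  75.2] [-13.6  -4.4  27.2] 0.22715472629045957
11.25 [487.3 160.7  75.2] [-14.3  -3.3  28.1] 0.22445107559975944
slope [-0.002  0.    62.135] 1760
ajar [-0.085  0.002 68.845]
11.3 [487.301 160.643  75.196] [-13.249  -3.622  26.884] [-0.518  2.4   -0.02 ] 0.22801683031338535
```

View pics/b1c.png

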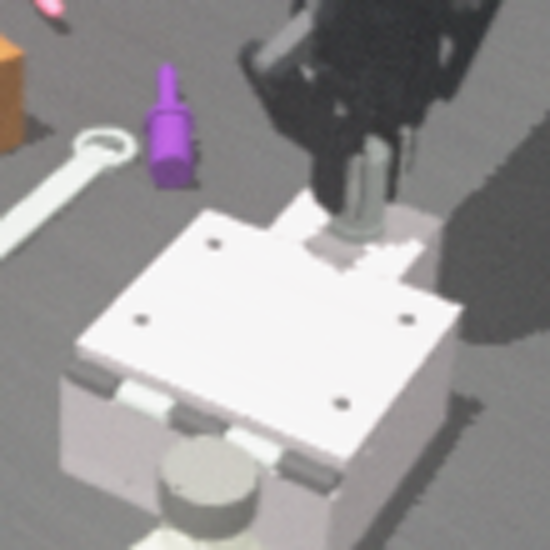

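View pics/b2.png

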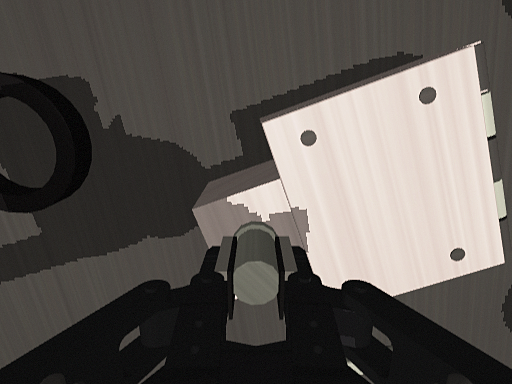

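The scene crop shows the collar seated on the nose at (360,232) and the lid flush: slope 0.002, top at 62.1 mm, against 0.085 when ajar. The wrist view shows the knob still in the pads at (256,270), with a steady push of about 27 N. I hand the job in.

```bash
python3 -c "
from rig import manip
print(manip.finish_job())"
```

```text
the job is handed in; nothing more can be done
None
```

I swung the upper half down over the pad, took the plain round-knob steel pin from the stand, and pushed it through both noses until its collar sat on the upper half. I handed in at about 11.3 s, with the gripper still holding the pin and pressing down.

**Last checks:** the lid measured flat, with a slope of about 0.002 (0.085 when ajar) and its top at 62.1 mm. The tool height agreed with a seated collar (75.2 mm, 75.4 mm expected). The push was about 27 N down, with a sideways load of about 14 N from the pin against the hole wall, and the grip was steady at a gap of 0.23.

**One thing to note:** the four coloured look-alike pins stood on their tips at the start and were lying on the bench by 2.9 s. I did not touch them: the tool had passed about 140 mm above, and no contact force showed in the readings. I left them where they fell. I did not measure whether the other bench items had moved, but none was touched on purpose.

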